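# Plug the housing and press its label carrier home

## Task

Finish the control housing: close the neck on its top with the tapered rubber plug, pushed in until its flange sits on the rim, and let go of it. Then take the label carrier from the wooden rack, push it straight down behind the steel lip on the side of the housing until it is fully home on the slot floor against its spring, and finish while still holding it pressed home there, because the spring lifts it if you let go. Leave the other things on the bench where they are.

Things in the scene. Friction and masses are not known exactly. Their poses are not given: they have to be found in the camera images.
- housing: fixed aluminium box 130 x 190 mm (x, y), top 75 mm above the bench, on a white base plate 170 x 220 x 12 mm. Origin: centre of the underside of the plate, on the bench; z up. Its steel neck stands on the top, its label slot is on the +x face. It does not move
- neck_mouth (a point): centre of the mouth of the steel neck on top of the housing, 105 mm above the bench: a round tube 30 mm tall, outer diameter 42 mm, bore 31 mm, 30 mm deep; its position in the housing frame is (-30, 45, 105) mm. Axes as the housing
- slot_floor (a point): centre of the label slot floor, at (69.5, 0, 47) mm in the housing frame, axes as the housing; a carrier that is home stands on it. The slot opens upward: 9 mm wide (x), 64 mm long (y), between the housing face (28 mm above this floor) and a 4 mm steel lip (upright to 20 mm, flared outward to 29 mm above it); end walls 20 mm high
- spring_bar (a joint): black sprung bar 22 mm long in the middle of the slot, pushed down by the carrier. 0 = up, its top 8 mm above the slot floor (3 N); 0.008 m = its top level with the floor (9 N); stiffness 750 N/m. It springs back when released
- plug: black rubber plug, 56 mm tall, about 50 g, upright on the bench. Origin: centre of its underside; z up along its axis. Round taper of diameter 22 mm at the bottom to 28 mm at 26 mm, flange of diameter 42 mm from 26 to 31 mm, round grip of diameter 24 mm from 31 to 56 mm. The only thing with a grip above a flange
- plug_flange (a point): point on the plug's axis, on the underside of its flange, 26 mm above its underside; lies at the neck mouth when the plug is in
- rack: fixed plywood rack 130 x 90 x 30 mm (x, y, z), slots 7 mm wide and 18 mm deep along its y, at x = -40, 0 and 40 mm. Origin: centre of its underside; z up. The carrier stands in the middle slot; the outer slots hold two plain aluminium plates, fixed, that reach 42 mm above the bench
- carrier: label carrier: upright aluminium plate 5 mm thick (x), white label on both faces, alike front and back, about 60 g, in the rack 12 mm above the bench, may lean a little. Origin: centre of its underside; z up. Tongue 52 mm wide (y) from 0 to 8 mm, plate 60 mm wide from 8 to 52 mm, grey grip tab 10 mm thick (x), 30 mm wide (y), from 52 to 80 mm
- carrier_tab (a point): centre of the carrier's grip tab, 66 mm above the carrier's underside
- cap: bystander: plain black disc, diameter 34 mm, 18 mm tall, on the bench
- screwdriver: bystander: screwdriver lying on the bench
- jar: bystander: closed jar, diameter 60 mm, 80 mm tall
- tape: bystander: cardboard ring, diameter 90 mm, 22 mm tall
- wrench: bystander: wrench lying on the bench
- cup: bystander: open grey cup, diameter 64 mm, 60 mm tall

How it is judged:
On the way, in this order (a step that is already met when the one before it is completed fails the run):
1. the plug sits in the neck with its flange on the rim, let go (z of plug_flange in the frame of neck_mouth between -0.003 and 0.002 m and horizontal distance between plug_flange and neck_mouth below 0.004 m and angle between plug's own z axis and vertical below 0.1 rad and contact force between the fingers and plug below 0.1 N), for 0.3 s.
2. the carrier is behind the lip, on the spring bar (x of carrier in the frame of slot_floor between -0.004 and 0.004 m and y of carrier in the frame of slot_floor between -0.005 and 0.005 m and z of carrier in the frame of slot_floor below 0.01 m and value of joint spring_bar above 0.0005 m), for 0.1 s.
At the end, for the whole second after the job is handed in: Plug let go, flange within 2 mm of the neck rim, 4 mm of centre, 0.1 rad of upright; carrier upright (0.08 rad) and in line (0.1 rad) behind the lip, underside within 2 mm of the slot floor, spring bar down over 6 mm, fingers still on the carrier with over 3 N, at rest (all of step 1 and x of carrier in the frame of slot_floor between -0.004 and 0.004 m and y of carrier in the frame of slot_floor between -0.005 and 0.005 m and z of carrier in the frame of slot_floor between -0.003 and 0.002 m and angle between the z axis of carrier and the z axis of housing, either way round below 0.08 rad and angle between the x axis of carrier and the x axis of housing, either way round below 0.1 rad and value of joint spring_bar above 0.006 m and contact force between the fingers and carrier above 3 N and linear speed of carrier below 0.02 m/s); the arm keeps its last pose, push and grip.
It fails at once if a bystander is moved more than 30 mm (distance of any of cap, screwdriver, jar, tape, wrench, cup from where it was at the start of the episode above 0.03 m).
It also fails if it takes over 59 s, if anything falls off the work surface, if the arm or the gripper's body presses on something with over 40 N, if the wrist force passes 120 N, or if a joint passes its speed limit or range.

## Robot

A 6-joint arm with a two-finger parallel gripper is mounted at the origin on the work surface. World frame = base frame: x ahead of the robot, y to its left, z up, the work surface at z = 0. Lengths are in m, angles in rad, forces in N, time in s.
With the tool pointing down it reaches from about 0.35 to 0.975 m from the base axis. Payload 7.1 kg.
Tool frame: the origin (TCP) lies midway between the tips of the shut fingers; the grasp point (between the pads) lies 19 mm behind it; y points along the fingers, x is the direction in which the jaws open and shut, and the axes are right-handed (so a half turn about y gives the same grasp; the last joint's range is limited). The gripper opens to 88 mm and grips with 3 to 60 N. Pads are 20 mm wide; open, the fingers measure 115 mm over their backs; the gripper's body (75 mm by 178 mm) begins 61 mm behind the grasp point.
Start: joints at [-1.361, 0.423, 1.63, -0, 1.089, -0.019], TCP at [0.142, -0.609, 0.223] pointing down, gripper open.
Joint ranges: [-3, 3], [-0.9, 2.11], [0.09, 2.58], [-1.31, 4.45], [0.11, 2.69], [-2.54, 2.54]. Speed limits (rad/s): [2.39, 2.39, 3.01, 3.14, 3.14, 3.14].

## Interface

Orientations are given as a unit quaternion [w, x, y, z].
In Python, from workcell import r gives the robot as it stands.
- The arm moves only by the tool step_arm, never from a script. Its argument "deltas" is a list of rows, each an object with "xyz": the shift along the tool's x, y, z in cm, a list of three; "angular": the turn, a rotation vector about the tool's x, y, z in degrees, a list of three. A call has 1 to 10 rows; each row is the pose to reach, as a shift and turn from the pose commanded when the call began, along the tool's axes at that moment; what a row does not reach only later rows make up. A row lasts 1/8 s, in which the tool goes at most 62.5 mm and 10.7 degrees, less where a joint would pass 70% of its speed; a pose out of reach is approached as far as the arm can. A call with a gripper value outside its range is refused whole. "grip" is the gripper command: -1 is fully open, 1 is shut, values between are in proportion, set as the call begins (left out, the last holds). The fingers move at their own pace and stop on an object; the grip force is fixed at half the most. Time passes only in rows, so rows that repeat a pose let the fingers close. It gives the time, the measured TCP pose, the force and the opening at its end, in the units of the state.
- r.state(): the state, without advancing time (a new reading comes with each control period).
- r.grab_frame(name): name is "side" or "top"; returns the picture (480x640x3 uint8, red, green, blue); there is no depth.
- r.get_calibration(name): a dict with "vfov" (degrees; the focal length in pixels is half the picture's height over the tangent of half this angle, whatever the lens; pixels are square), "cx", "cy" (the principal point, pixels), "extrinsics" (4x4, takes a point from world to camera coordinates). Camera axes: x right, y up, looking along -z (the intrinsics and any distortion apply to the point x, -y, -z); pixel columns grow to the right and rows downward; lengths in m; the calibration is good to about 2 mm. A picture is of the moment at which its call begins. get_calibration takes no time and is no camera call.
- r.finish_job(): hands the job in, once; it reports no verdict.
Trained networks look in the newest picture that a camera, given by its name, has taken for a name from the list of things; names that differ only in an ending like _2 or _b are one class to them, and where a whole thing is asked for, a point or a joint stands for the part that bears it (a point fixed in the world has none). Each returns a list of dicts, best first, with "p" (0 to 1); they miss things now and then, are a little off and sometimes report something else, mostly with a low value. They report only what shows in the picture. A call takes as long as a camera call.
- r.outline_of(camera, thing): "mask" (480x640 bool, what is visible of it) and "point" ([column, row] in pixels, amid what is visible of it).
- r.place_of(camera, thing): "point" ([column, row] in pixels: a listed point, or the origin of a listed thing).
The state is a dict: "time": time; "qpos": joint angles; "qvel": joint speeds; "joint_torque": joint torques, N m; "eef_pos": TCP position; "tcp_rot": TCP orientation; "contact_force": force on the tool from outside, world axes, zero at the start; "torque": the same for the moment, N m; "width": finger opening in m.
Only numpy, scipy, OpenCV 4.12 (cv2) and the standard library are available. Lean on these libraries where they do the work, as an engineer would, in place of code of your own. Each camera call takes 0.05 s, during which the arm holds its last target.

## Working session

There is one attempt and no reset: what is moved stays moved. The work goes in short steps, Python scripts to look and compute and a tool call to move; the robot and the scene stay as the last step left them, time stands still between calls to the robot, and variables do not carry over. Pictures are saved under pics/ and viewed, and the job is handed in when it is done.

Besides the shell and the picture viewer there is one more tool, called in YAML: its name, and indented under it one key for each argument. step_arm: Moves the arm, as the interface text tells. Its arguments: {"type":"object","properties":{"deltas":{"type":"array"},"grip":{"type":"number"}},"required":["deltas"]}

```bash
ls; mkdir -p pics; python3 - <<'E'
from workcell import r
import cv2
print(r.state())
for n in("side","top"):
    im=r.grab_frame(n); cv2.imwrite(f"pics/{n}0.png",im[:,:,::-1]); print(r.get_calibration(n))
print(r.state()["time"])
E
```

```text
pics
{'time': 0.0, 'qpos': array([-1.36099944e+00,  4.23823501e-01,  1.63067902e+00,  9.92586771e-06,
        1.08860516e+00, -1.89695143e-02]), 'qvel': array([-0.00072987,  0.00010897, -0.00107809, -0.00154318,  0.00114335,
       -0.00173101]), 'joint_torque': array([ 9.06622827e-04, -5.44615209e+01, -2.73660582e+01,  6.45204051e-02,
        2.27698224e-02, -1.35152322e-04]), 'eef_pos': array([ 0.14166623, -0.60816511,  0.22191684]), 'tcp_rot': array([ 0.55414183, -0.55345514,  0.440078  , -0.43925573]), 'contact_force': array([-0.22649471,  0.44585554,  0.48578072]), 'torque': array([-0.00638173, -0.01046347, -0.01405141]), 'width': 0.08753535717879993}
{'vfov': 50.86942224863777, 'cx': 319.83138613959864, 'cy': 238.74242970509377, 'extrinsics': array([[-0.89543885, -0.44513421, -0.00669362,  0.53499564],
       [ 0.29844322, -0.61137394,  0.7329076 , -0.25563254],
       [-0.33033455,  0.65427627,  0.68029527, -0.95550884],
       [ 0.        ,  0.        ,  0.        ,  1.        ]])}
{'vfov': 47.72009585867582, 'cx': 316.8634127588287, 'cy': 243.6055944166354, 'extrinsics': array([[ 0.00328298, -0.99998983,  0.00309222, -0.01223186],
       [ 0.99363251,  0.00361033,  0.11261168, -0.63618415],
       [-0.1126217 ,  0.00270283,  0.99363426, -1.28781184],
       [ 0.        ,  0.        ,  0.        ,  1.        ]])}
0.1
```

View pics/side0.png

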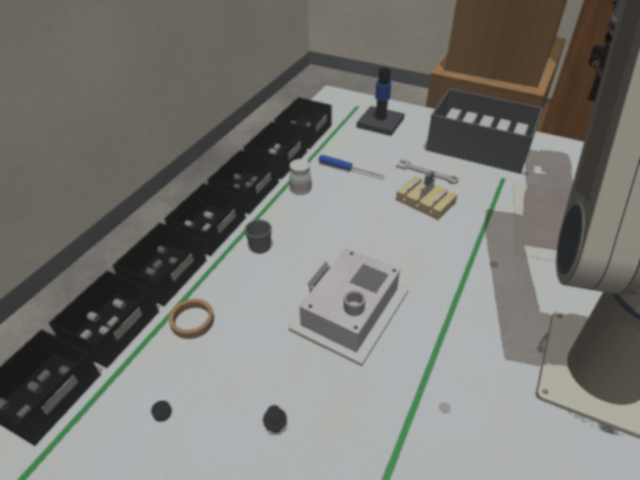

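View pics/top0.png

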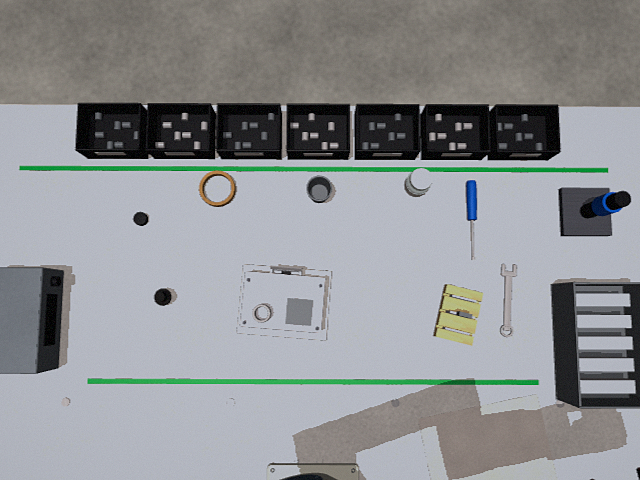

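Side view: plug at about (275,418), housing (350,300) and rack (427,195). Top view: plug (163,297), housing (285,302), slot on the upper edge at about (288,268), rack (459,314).

```bash
cat > h.py <<'E'
import numpy as np,cv2
from workcell import r
cal={n:r.get_calibration(n) for n in("side","top")}
def K(n):
    c=cal[n];f=240/np.tan(np.radians(c["vfov"]/2));return f,c["cx"],c["cy"]
def proj(n,P):
    f,cx,cy=K(n);E=np.array(cal[n]["extrinsics"]);p=np.atleast_2d(P)@E[:3,:3].T+E[:3,3]
    return np.c_[cx+f*p[:,0]/-p[:,2],cy-f*p[:,1]/-p[:,2]]
def ray(n,uv):
    f,cx,cy=K(n);E=np.array(cal[n]["extrinsics"])
    d=np.array([(uv[0]-cx)/f,-(uv[1]-cy)/f,-1]);R=E[:3,:3]
    return -R.T@E[:3,3],R.T@d
def plane(n,uv,z):
    o,d=ray(n,uv);return o+d*(z-o[2])/d[2]
def tri(a,b):
    A=[];y=[]
    for n,uv in(("side",a),("top",b)):
        o,d=ray(n,uv);d/=np.linalg.norm(d);M=np.eye(3)-np.outer(d,d);A.append(M);y.append(M@o)
    return np.linalg.lstsq(np.vstack(A),np.hstack(y),rcond=None)[0]
E
python3 - <<'E'
from h import *
Z=dict(plug=0,plug_flange=.026,housing=0,neck_mouth=.105,slot_floor=.047,rack=0,carrier=.012,carrier_tab=.078)
for t,z in Z.items():
    pt={}
    for n in("side","top"):
        L=r.place_of(n,t)
        for d in L[:2]: print(t,n,round(d["p"],2),np.round(d["point"],1),np.round(plane(n,d["point"],z),4))
        if L: pt[n]=L[0]["point"]
    if len(pt)==2: print("   tri",np.round(tri(pt["side"],pt["top"]),4))
# zooms
for n,b in(("side",(255,395,300,440)),("side",(285,240,415,360)),("side",(385,160,470,225)),("top",(230,255,340,345)),("top",(425,275,495,355))):
    im=r.grab_frame(n)[b[1]:b[3],b[0]:b[2],::-1];s=min(800//im.shape[1],600//im.shape[0])
    cv2.imwrite(f"pics/z_{n}_{b[0]}.png",cv2.resize(im,None,fx=s,fy=s,interpolation=cv2.INTER_CUBIC))
print(r.state()["time"])
E
```

```text
plug side 0.66 [275.2 427.6] [0.5023 0.3667 0.    ]
plug top 0.55 [320.7 195.5] [ 0.7629 -0.0194  0.    ]
   tri [ 0.9066 -0.0485 -1.0587]
plug_flange side 0.63 [276.8 420.9] [0.4977 0.3656 0.026 ]
plug_flange side 0.48 [258.1 244.2] [0.7574 0.0037 0.026 ]
plug_flange top 0.66 [161.8 297.7] [0.5038 0.3661 0.026 ]
   tri [0.5012 0.3655 0.0236]
housing side 0.75 [353.8 311. ] [0.483  0.0683 0.    ]
housing top 0.78 [286.  301.3] [0.4963 0.0658 0.    ]
   tri [ 0.4908  0.0643 -0.0077]
neck_mouth side 0.68 [351.5 296.4] [0.4708 0.1175 0.105 ]
neck_mouth top 0.87 [258.9 315.9] [0.4623 0.1216 0.105 ]
   tri [0.4655 0.122  0.112 ]
slot_floor side 0.68 [319.5 282.4] [0.5654 0.0653 0.047 ]
slot_floor top 0.6 [285.  273.9] [0.5614 0.0663 0.047 ]
   tri [0.5628 0.0668 0.0495]
rack side 0.87 [423.3 198.8] [ 0.4694 -0.3635  0.    ]
rack side 0.62 [318.2 281.9] [0.588  0.0272 0.    ]
rack top 0.8 [458.6 313.8] [ 0.4669 -0.3611  0.    ]
   tri [ 0.4678 -0.36    0.003 ]
carrier side 0.74 [421.9 195.9] [ 0.4733 -0.3585  0.012 ]
carrier top 0.5 [456.3 312.7] [ 0.4698 -0.3524  0.012 ]
carrier top 0.35 [258.9 313.9] [0.4653 0.1312 0.012 ]
   tri [ 0.4707 -0.3504  0.0186]
carrier_tab side 0.81 [429.5 178.9] [ 0.4592 -0.3492  0.078 ]
carrier_tab side 0.17 [193.3 323.1] [0.7206 0.2875 0.078 ]
carrier_tab top 0.46 [466.  314.9] [ 0.4656 -0.3578  0.078 ]
carrier_tab top 0.17 [283.8 302.6] [0.4927 0.0667 0.078 ]
   tri [ 0.4636 -0.3608  0.0691]
1.15
```

View pics/z_top_230.png

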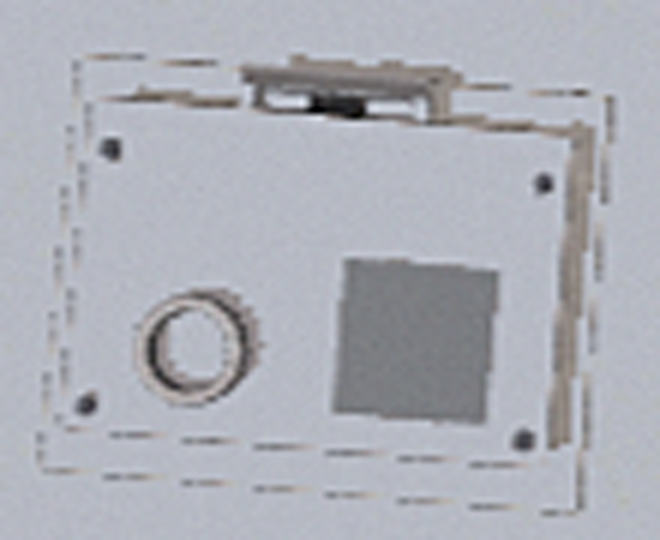

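View pics/z_top_425.png

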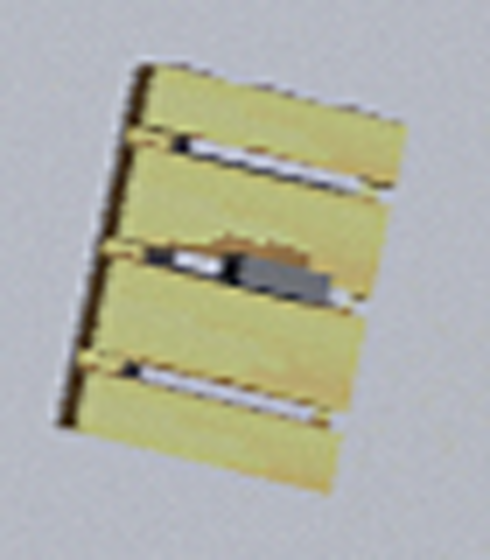

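View pics/z_side_285.png

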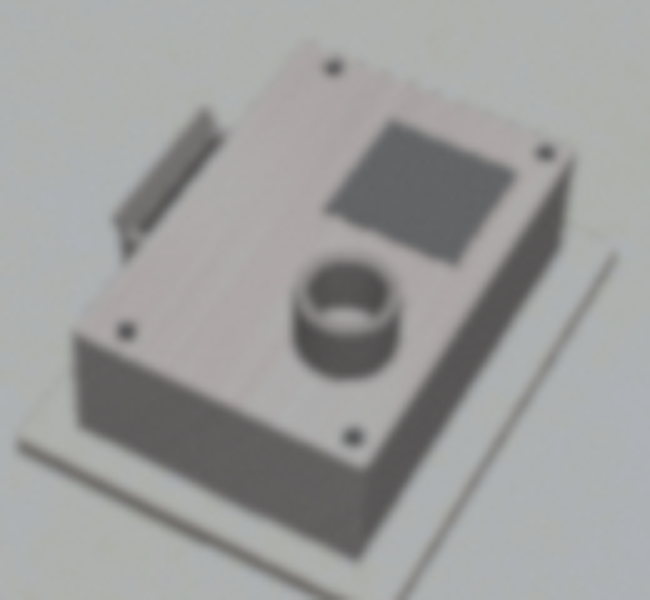

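View pics/z_side_385.png

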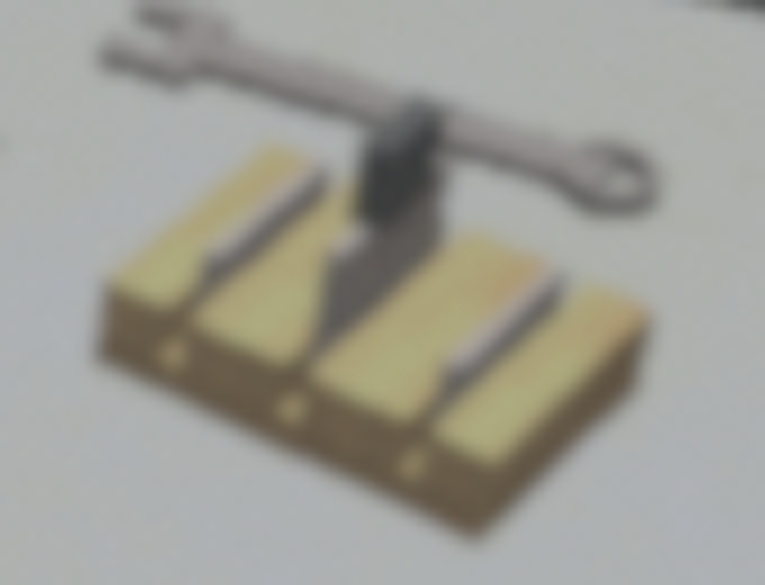

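View pics/z_side_255.png

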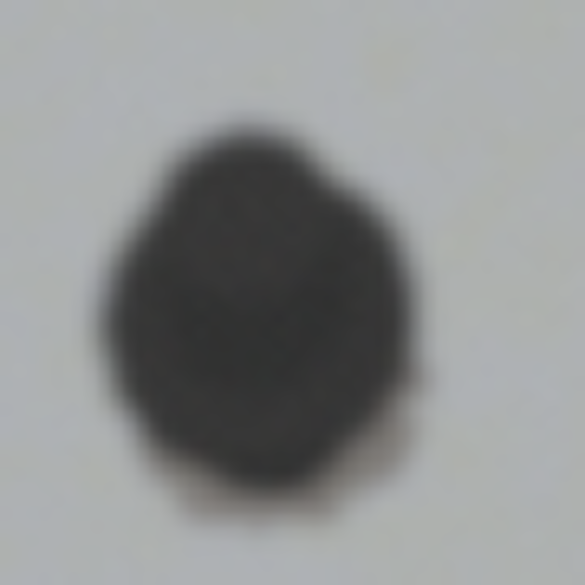

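The zooms show the housing turned about -4° with its +x face and slot at the image top. The rack is turned about -13°, and the carrier's grey tab sits slightly to the right in the middle slot. I'll fit poses to the visible corners.

```bash
cat > fit1.py <<'E'
from h import *
from scipy.optimize import least_squares
def px(b,s,pts): return (np.array(pts,float)+.5)/s-.5+np.array(b)
def R(a): return np.array([[np.cos(a),-np.sin(a),0],[np.sin(a),np.cos(a),0],[0,0,1]])
def world(p,P): return np.array(P,float)/1000@R(p[2]).T+[p[0],p[1],0]
def fit(obs,p0,ins=False):
    def f(p):
        e=[]
        for n,uv,P in obs:
            e.append((proj(n,world(p,P(p) if callable(P) else P))-uv).ravel())
        return np.hstack(e)
    s=least_squares(f,p0,loss="soft_l1",x_scale=[.01,.01,.1]+[10]*(len(p0)-3)); return s.x,f(s.x).reshape(-1,2)
def scr(p): return [(p[3],p[4],75),(p[3],-p[4],75),(-p[3],-p[4],75),(-p[3],p[4],75)]
def scr2(p): a=scr(p);return [a[1],a[2],a[3],a[0]]
H={"top":[("top",px((230,255),6,[(78,58),(610,95),(578,513),(43,470)]),[(85,110,12),(85,-110,12),(-85,-110,12),(-85,110,12)]),
 ("top",px((230,255),6,[(112,149),(543,184),(523,440),(87,404)]),scr),("top",px((230,255),6,[(193,348)]),[(-30,45,105)])],
"side":[("side",px((285,240),5,[(362,468),(75,335),(575,155),(308,42),(18,437),(617,255)]),[(-65,95,75),(65,95,75),(-65,-95,75),(65,-95,75),(85,110,12),(-85,-110,12)]),
 ("side",px((285,240),5,[(333,67),(545,152),(353,437),(126,330)]),scr2),("side",px((285,240),5,[(347,293)]),[(-30,45,105)])]}
Q={"top":[("top",px((425,275),7,[(155,65),(408,122),(330,493),(80,430)]),[(65,45,30),(65,-45,30),(-65,-45,30),(-65,45,30)])],
"side":[("side",px((385,160),9,[(490,465),(105,288),(655,315),(275,140)]),[(-65,45,30),(65,45,30),(-65,-45,30),(65,-45,30)])]}
if __name__=="__main__":
  for nm,D,p0 in(("housing",H,[.49,.065,-.07,50,80]),("rack",Q,[.467,-.361,-.2])):
    for k in("top","side","both"):
        o=D[k] if k!="both" else D["top"]+D["side"]
        p,e=fit(o,p0);print(nm,k,np.round(p,4),"rms",np.sqrt((e**2).mean()).round(2));
        if k=="both":print(e.round(1).tolist())
        if nm=="housing":print("  neck,slot",world(p,[(-30,45,105),(69.5,0,47)]).round(4).tolist())
  print("tab top",plane("top",px((425,275),7,[(284,280)])[0],.092),plane("side",px((385,160),9,[(405,107)])[0],.092))
  for n in("side","top"):
    for t in("plug","carrier_tab"):
      for d in r.outline_of(n,t)[:2]:
        m=d["mask"];ys,xs=np.nonzero(m);print(n,t,round(d["p"],2),m.sum(),xs.min(),xs.max(),ys.min(),ys.max(),xs.mean().round(1),ys.mean().round(1))
  b=(148,282,178,312);im=r.grab_frame("top")[b[1]:b[3],b[0]:b[2],::-1];cv2.imwrite("pics/z_plugtop.png",cv2.resize(im,None,fx=16,fy=16,interpolation=cv2.INTER_CUBIC))
E
python3 fit1.py
```

```text
housing top [ 4.93400e-01  6.99000e-02 -7.35000e-02  4.97524e+01  8.47430e+01] rms 0.82
  neck,slot [[0.4667, 0.117, 0.105], [0.5627, 0.0648, 0.047]]
housing side [ 4.89000e-01  7.15000e-02 -8.30000e-02  5.03257e+01  8.50965e+01] rms 0.85
  neck,slot [[0.4629, 0.1188, 0.105], [0.5583, 0.0657, 0.047]]
housing both [ 4.90600e-01  7.07000e-02 -7.87000e-02  4.98571e+01  8.49309e+01] rms 1.09
[[-0.1, 1.2], [-0.1, 2.3], [-0.2, 2.2], [-1.1, 1.9], [-0.2, -0.2], [0.1, -0.1], [-0.1, 0.1], [-0.1, 0.1], [-1.2, 2.5], [0.9, 0.2], [-0.7, -1.0], [0.7, -1.1], [-0.4, -0.4], [-0.5, -0.4], [0.7, -2.1], [-1.5, -0.2], [-1.9, -0.2], [-1.9, -0.7], [-1.6, -0.3], [0.6, -0.5]]
  neck,slot [[0.4642, 0.1179, 0.105], [0.5599, 0.0652, 0.047]]
rack top [ 0.4668 -0.355  -0.2313] rms 0.27
rack side [ 0.4615 -0.3537 -0.2519] rms 0.3
rack both [ 0.4644 -0.3548 -0.2371] rms 0.81
[[0.1, 0.6], [0.1, 1.3], [0.2, 1.0], [-0.7, 1.0], [-0.4, -0.4], [-1.0, -0.9], [-1.0, -0.8], [-1.4, -0.0]]
tab top [ 0.46659704 -0.35197841  0.092     ] [ 0.46470417 -0.36072638  0.092     ]
side plug 0.88 503 263 286 405 432 274.1 418.7
side carrier_tab 0.51 244 419 434 171 199 426.8 184.6
side carrier_tab 0.33 8368 288 407 249 364 349.2 305.2
top plug 0.57 6253 236 331 264 340 283.8 301.7
top plug 0.52 229 154 170 289 305 162.1 296.5
top carrier_tab 0.47 127 445 473 310 318 459.5 313.6
```

View pics/z_plugtop.png

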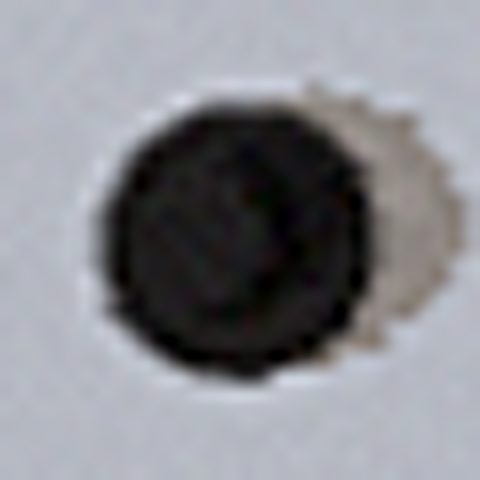

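```bash
cat > fit2.py <<'E'
from fit1 import *
for D in(H,):
    for k in D: D[k]=[o for o in D[k] if not callable(o[2])]
for k in("top","side","both"):
    o=H[k] if k!="both" else H["top"]+H["side"]
    p,e=fit(o,[.49,.065,-.07]);print(k,np.round(p,4),e.round(1).tolist())
    print("  neck,slot",world(p,[(-30,45,105),(69.5,0,47)]).round(4).tolist())
print("neck rim: top",plane("top",H["top"][1][1][0],.105),"side",plane("side",H["side"][1][1][0],.105))
print("flange top-side", plane("top",px((148,282),16,[(240,240)])[0],.031))
print(r.get_calibration("top").keys())
E
python3 fit2.py
```

```text
top [ 0.4956  0.0694 -0.0713] [[0.1, -0.5], [0.2, -0.0], [0.5, -0.1], [-0.3, 0.2], [-0.6, 0.4]]
  neck,slot [[0.4688, 0.1164, 0.105], [0.5649, 0.0645, 0.047]]
side [ 0.4903  0.0725 -0.0843] [[0.3, 1.0], [-1.1, -0.5], [0.8, -0.3], [-0.3, 0.1], [-0.9, 0.0], [0.7, -1.2], [0.2, 0.2]]
  neck,slot [[0.4642, 0.1198, 0.105], [0.5595, 0.0666, 0.047]]
both [ 0.4921  0.0708 -0.0776] [[-0.2, 0.6], [-0.1, 1.6], [-0.2, 1.6], [-1.1, 1.3], [-1.2, 1.8], [0.2, -0.1], [-1.4, -1.1], [0.0, -1.4], [-1.1, -0.6], [-1.1, -0.6], [-0.0, -2.3], [-0.1, -0.7]]
  neck,slot [[0.4657, 0.1179, 0.105], [0.5614, 0.0654, 0.047]]
neck rim: top [0.46980311 0.11518561 0.105     ] side [0.4647345  0.11949654 0.105     ]
flange top-side [0.5065324  0.36300128 0.031     ]
dict_keys(['vfov', 'cx', 'cy', 'extrinsics'])
```

```bash
cat >> h.py <<'E'
from scipy.spatial.transform import Rotation as Ro
def tool():
    s=r.state();q=s["tcp_rot"];return s["eef_pos"],Ro.from_quat([q[1],q[2],q[3],q[0]]),s
def delta(target,yaw=None):
    """cm shift in tool axes to reach target; yaw=world heading of tool x (deg), tool down"""
    p,Rr,s=tool();d=Rr.inv().apply(np.array(target)-p)*100
    print("t",round(s["time"],2),"pos",p.round(4),"xyz cm",d.round(2))
    if yaw is not None:
        for y in(yaw,yaw+180):
            a=np.radians(y);X=np.array([np.cos(a),np.sin(a),0]);Zt=np.array([0,0,-1]);Y=np.cross(Zt,X)
            print(" yaw",y,"rotvec deg",np.degrees((Rr.inv()*Ro.from_matrix(np.c_[X,Y,Zt])).as_rotvec()).round(2))
E
python3 - <<'E'
from h import *
p,Rr,s=tool();print(Rr.as_matrix().round(3))
delta([.502,.364,.15],-4.5);delta([.502,.364,.15],85.5)
E
```

```text
[[ 0.227 -0.     0.974]
 [-0.974  0.     0.227]
 [-0.    -1.    -0.   ]]
t 1.4 pos [ 0.1418 -0.6087  0.2227] xyz cm [-86.56   7.27  57.14]
 yaw -4.5 rotvec deg [-76.72 -56.14 -56.15]
 yaw 175.5 rotvec deg [-60.03  82.04  82.04]
t 1.4 pos [ 0.1418 -0.6087  0.2227] xyz cm [-86.56   7.27  57.14]
 yaw 85.5 rotvec deg [ -18.25 -117.79 -117.79]
 yaw 265.5 rotvec deg [-89.23  13.82  13.82]
```

```bash
python3 - <<'E'
s=open('h.py').read()
i=s.index("def delta");open('h.py','w').write(s[:i]+'''def delta(target,yaw=None):
    """cm shift in tool axes to reach target; yaw=world heading of tool x (deg), tool y down"""
    p,Rr,s=tool();d=Rr.inv().apply(np.array(target)-p)*100
    print("t",round(s["time"],2),"pos",p.round(4),"w",round(s["width"],4),"F",s["contact_force"].round(1),"xyz cm",d.round(2))
    if yaw is not None:
        a=np.radians(yaw);X=np.array([np.cos(a),np.sin(a),0]);Y=np.array([0,0,-1]);Z=np.cross(X,Y)
        print(" rotvec deg",np.degrees((Rr.inv()*Ro.from_matrix(np.c_[X,Y,Z])).as_rotvec()).round(2))
''')
E
python3 - <<'E'
from h import *
delta([.50,-.1,.26],-4.5)
delta([.502,.364,.15],-4.5)
E
```

```text
t 1.4 pos [ 0.1418 -0.6087  0.2227] w 0.0876 F [ 0.1 -0.5  0.7] xyz cm [-41.42  -3.73  46.43]
 rotvec deg [ -0.   -72.39  -0.  ]
t 1.4 pos [ 0.1418 -0.6087  0.2227] w 0.0876 F [ 0.1 -0.5  0.7] xyz cm [-86.56   7.27  57.14]
 rotvec deg [ -0.   -72.39  -0.  ]
```

step_arm:
  deltas:
    - {"xyz":[-41.4,-3.7,46.4],"angular":[0,-72.4,0]}
    - {"xyz":[-41.4,-3.7,46.4],"angular":[0,-72.4,0]}
    - {"xyz":[-41.4,-3.7,46.4],"angular":[0,-72.4,0]}
    - {"xyz":[-41.4,-3.7,46.4],"angular":[0,-72.4,0]}
    - {"xyz":[-41.4,-3.7,46.4],"angular":[0,-72.4,0]}
    - {"xyz":[-41.4,-3.7,46.4],"angular":[0,-72.4,0]}
    - {"xyz":[-41.4,-3.7,46.4],"angular":[0,-72.4,0]}
    - {"xyz":[-41.4,-3.7,46.4],"angular":[0,-72.4,0]}
    - {"xyz":[-41.4,-3.7,46.4],"angular":[0,-72.4,0]}
    - {"xyz":[-41.4,-3.7,46.4],"angular":[0,-72.4,0]}
  grip: -1

```text
time: 2.65
eef_pos: [0.5009, -0.0983, 0.2602]
tcp_rot: [-0.706, 0.707, -0.027, 0.028]
contact_force: [-0.0, -0.6, 0.7]
width: 0.0879
```

```bash
python3 - <<'E'
from h import *
delta([.502,.364,.14],-4.5)
E
```

```text
t 2.65 pos [ 0.5009 -0.0983  0.2602] w 0.0879 F [-0.  -0.6  0.7] xyz cm [-3.5 12.  46.1]
 rotvec deg [0.02 0.03 0.05]
```

step_arm:
  deltas:
    - {"xyz":[-3.5,12,46.1],"angular":[0,0,0]}
    - {"xyz":[-3.5,12,46.1],"angular":[0,0,0]}
    - {"xyz":[-3.5,12,46.1],"angular":[0,0,0]}
    - {"xyz":[-3.5,12,46.1],"angular":[0,0,0]}
    - {"xyz":[-3.5,12,46.1],"angular":[0,0,0]}
    - {"xyz":[-3.5,12,46.1],"angular":[0,0,0]}
    - {"xyz":[-3.5,12,46.1],"angular":[0,0,0]}
    - {"xyz":[-3.5,12,46.1],"angular":[0,0,0]}
    - {"xyz":[-3.5,12,46.1],"angular":[0,0,0]}
    - {"xyz":[-3.5,12,46.1],"angular":[0,0,0]}

```text
time: 3.9
eef_pos: [0.5008, 0.3615, 0.1396]
tcp_rot: [-0.706, 0.707, -0.028, 0.027]
contact_force: [-0.1, -1.0, -0.1]
width: 0.0878
```

```bash
cat > snap.py <<'E'
from h import *
import sys
# n x0 y0 x1 y1 name
n=sys.argv[1];b=list(map(int,sys.argv[2:6]));im=r.grab_frame(n)[b[1]:b[3],b[0]:b[2],::-1]
s=min(800//im.shape[1],600//im.shape[0]);print("scale",s)
cv2.imwrite(f"pics/{sys.argv[6]}.png",cv2.resize(im,None,fx=s,fy=s,interpolation=cv2.INTER_CUBIC))
E
python3 snap.py top 90 220 230 325 p1; python3 snap.py side 210 320 350 425 p2; python3 - <<'E'
from h import *
delta([.502,.364,.035],-4.5)
p,_,_=tool()
print(proj("top",p),proj("side",p))
E
```

```text
scale 5
scale 5
t 4.0 pos [0.5012 0.361  0.14  ] w 0.0879 F [-0.5  0.2  0.2] xyz cm [ 0.06 10.5   0.31]
 rotvec deg [ 0.01 -0.06  0.01]
[[149.6353467  298.18183971]] [[271.6442959  381.96308921]]
```

View pics/p1.png

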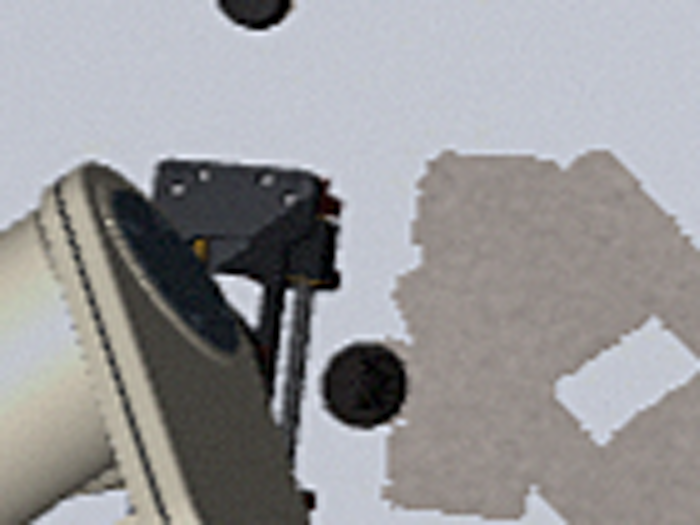

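View pics/p2.png

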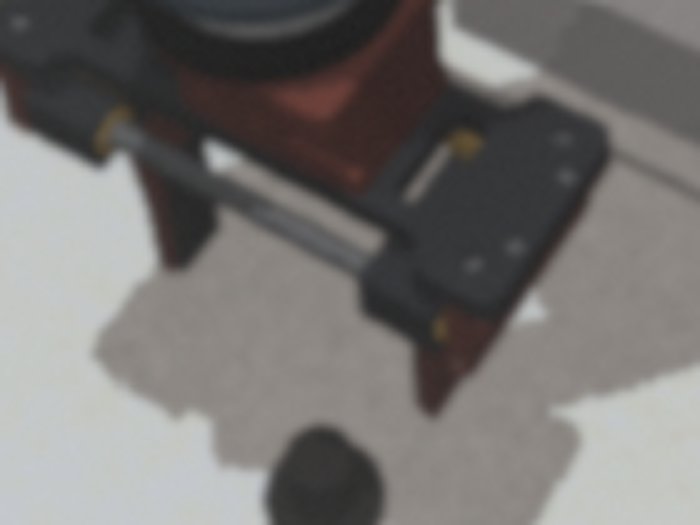

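Top view: the plug is at about (163,297), just right of the fingers. Side view: fingertips at (246,374) and (296,402), with the plug below and between them. That agrees with the prediction, so I'm descending.

step_arm:
  deltas:
    - {"xyz":[0.1,4,0.3],"angular":[0,0,0]}
    - {"xyz":[0.1,7,0.3],"angular":[0,0,0]}
    - {"xyz":[0.1,9,0.3],"angular":[0,0,0]}
    - {"xyz":[0.1,10.4,0.3],"angular":[0,0,0]}
    - {"xyz":[0.1,10.4,0.3],"angular":[0,0,0]}

```text
time: 4.62
eef_pos: [0.5021, 0.3645, 0.0352]
tcp_rot: [-0.706, 0.707, -0.028, 0.028]
contact_force: [-0.2, -0.5, 0.8]
width: 0.0879
```

```bash
python3 snap.py side 210 345 350 450 p3; python3 - <<'E'
from h import *
delta([.502,.364,.035],-4.5)
p,_,_=tool()
print(proj("top",p),proj("side",p))
E
```

```text
scale 5
t 4.67 pos [0.5025 0.3649 0.0359] w 0.0876 F [ 0.1  1.  -0.5] xyz cm [-0.04  0.09 -0.1 ]
 rotvec deg [-0.   -0.01  0.  ]
[[161.1073187  298.18434673]] [[274.19140181 416.57099327]]
```

View pics/p3.png

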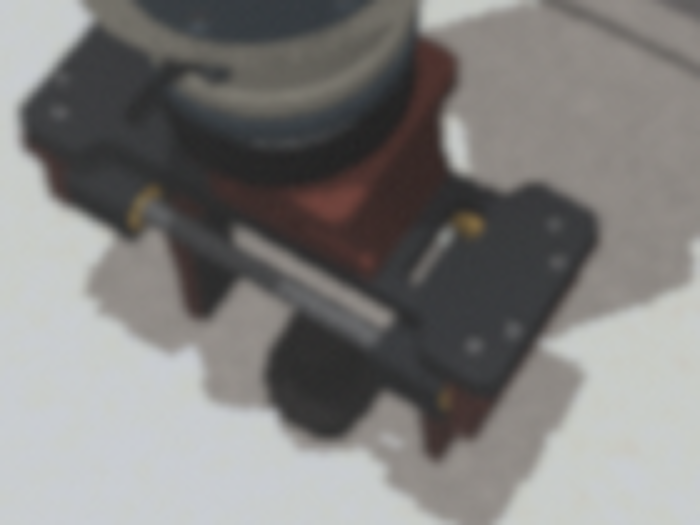

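Side view: the plug at about (274,420) is midway between the fingertips. Closing on it.

step_arm:
  deltas:
    - {"xyz":[0,0,0],"angular":[0,0,0]}
    - {"xyz":[0,0,0],"angular":[0,0,0]}
    - {"xyz":[0,0,0],"angular":[0,0,0]}
    - {"xyz":[0,0,0],"angular":[0,0,0]}
    - {"xyz":[0,0,0],"angular":[0,0,0]}
    - {"xyz":[0,0,0],"angular":[0,0,0]}
  grip: 1

```text
time: 5.42
eef_pos: [0.5022, 0.365, 0.0357]
tcp_rot: [-0.707, 0.707, -0.028, 0.028]
contact_force: [0.5, -0.5, -0.5]
width: 0.0313
```

```bash
python3 - <<'E'
from h import *
delta([.502,.364,.2],-4.5)
E
```

```text
t 5.42 pos [0.5022 0.365  0.0357] w 0.0313 F [ 0.5 -0.5 -0.5] xyz cm [-1.000e-02 -1.643e+01 -1.000e-01]
 rotvec deg [ 0.    0.01 -0.  ]
```

Still closing, so I'll wait a bit and then lift.

step_arm:
  deltas:
    - {"xyz":[0,0,0],"angular":[0,0,0]}
    - {"xyz":[0,0,0],"angular":[0,0,0]}
    - {"xyz":[0,0,0],"angular":[0,0,0]}
    - {"xyz":[0,-3,0],"angular":[0,0,0]}
    - {"xyz":[0,-8,0],"angular":[0,0,0]}
    - {"xyz":[0,-13.5,0],"angular":[0,0,0]}
    - {"xyz":[0,-13.5,0],"angular":[0,0,0]}

```text
time: 6.3
eef_pos: [0.5047, 0.3668, 0.1755]
tcp_rot: [0.708, -0.705, 0.025, -0.03]
contact_force: [0.3, -0.5, -0.1]
width: 0.0234
```

```bash
python3 snap.py side 210 295 350 400 p4; python3 - <<'E'
from h import *
delta([.467,.118,.17],-4.5)
for n in("side","top"):
  for d in r.place_of(n,"plug_flange")[:2]: print(n,d)
E
```

```text
scale 5
t 6.35 pos [0.5032 0.3657 0.1728] w 0.0238 F [-0.4 -0.7 -0.5] xyz cm [ -1.67   0.21 -24.98]
 rotvec deg [-0.16  0.01  0.19]
side {'point': [266.5, 373.3], 'p': 0.77}
top {'point': [162.1, 296.4], 'p': 0.56}
```

View pics/p4.png

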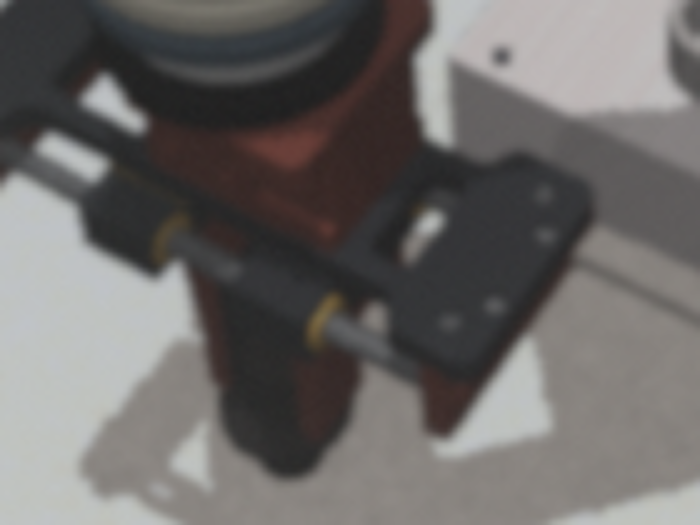

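```bash
python3 - <<'E'
from h import *
print(plane("side",(266.5,373.3),.163), proj("side",[.5032,.3657,.163]))
delta([.467,.118,.16],-4.5)
E
```

```text
[0.50732087 0.3628382  0.163     ] [[267.85674423 375.812656  ]]
t 6.45 pos [0.5015 0.3645 0.1697] w 0.0233 F [ 0.6  0.1 -0.5] xyz cm [ -1.51   1.   -24.84]
 rotvec deg [ 0.06  0.01 -0.07]
```

step_arm:
  deltas:
    - {"xyz":[-1.5,0.5,-24.8],"angular":[0,0,0]}
    - {"xyz":[-1.5,0.5,-24.8],"angular":[0,0,0]}
    - {"xyz":[-1.5,0.5,-24.8],"angular":[0,0,0]}
    - {"xyz":[-1.5,0.5,-24.8],"angular":[0,0,0]}
    - {"xyz":[-1.5,0.5,-24.8],"angular":[0,0,0]}
    - {"xyz":[-1.5,0.5,-24.8],"angular":[0,0,0]}
    - {"xyz":[-1.5,0.5,-24.8],"angular":[0,0,0]}

```text
time: 7.32
eef_pos: [0.468, 0.12, 0.1652]
tcp_rot: [0.707, -0.707, 0.027, -0.027]
contact_force: [-0.1, 0.4, -0.2]
width: 0.0235
```

```bash
python3 snap.py side 280 230 420 335 p5;python3 snap.py top 200 250 340 355 p6; python3 - <<'E'
from h import *
delta([.467,.118,.16],-4.5)
p,_,_=tool()
f=p-[0,0,.0097];b=p-[0,0,.0357]
print(proj("side",[f,b,p]),proj("top",[f]))
for n in("side","top"):
  for d in r.place_of(n,"plug_flange")[:2]: print(n,d)
E
```

```text
scale 5
scale 5
t 7.42 pos [0.4679 0.1201 0.1654] w 0.0233 F [-0.8  0.5  0.1] xyz cm [-0.07  0.54 -0.22]
 rotvec deg [ 0.    0.12 -0.02]
[[353.36811745 279.80864901]
 [352.8323761  289.23312287]
 [353.57327222 276.19967663]] [[257.22219333 313.76697766]]
side {'point': [356.3, 280.0], 'p': 0.76}
top {'point': [283.3, 306.4], 'p': 0.28}
```

View pics/p5.png

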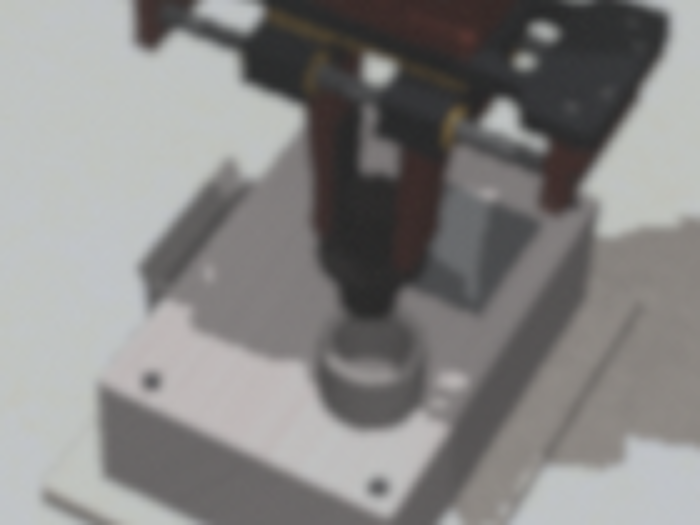

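View pics/p6.png

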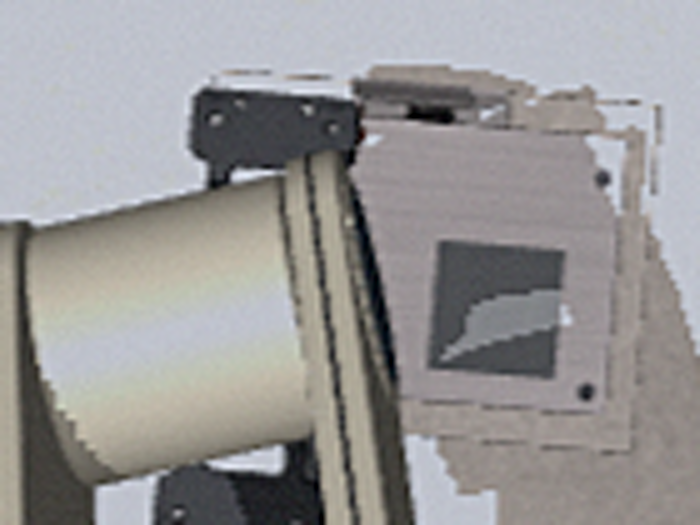

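```bash
python3 - <<'E'
from h import *
p=np.array([.4679,.1201,.1654])
a=np.linspace(0,2*np.pi,90)
def circ(c,rad,z): return np.c_[c[0]+rad*np.cos(a),c[1]+rad*np.sin(a),a*0+z]
def ext(n,c,rad,z):
    q=proj(n,circ(c,rad,z));return (q.min(0)-[280,230])*5+2,(q.max(0)-[280,230])*5+2
print("underside",ext("side",p,.011,.1654-.0357),"flange",ext("side",p,.021,.1654-.0097))
print("neck rim pred at p",ext("side",p,.021,.105),"bottom",ext("side",p,.021,.075))
for c in((.4647,.1195),(.468,.120),(.467,.118)):print(c,ext("side",c,.021,.105),ext("side",c,.021,.075))
E
```

```text
underside (array([336.72764232, 276.13888116]), array([395.66011635, 320.48729522])) flange (array([311.57368814, 209.33514541]), array([426.25305386, 294.06841699]))
neck rim pred at p (array([308.50097563, 299.6692986 ]), array([419.04909022, 384.25195961])) bottom (array([306.78453784, 350.17474053]), array([415.02536948, 434.57937844]))
(0.4647, 0.1195) (array([316.80800206, 301.36497039]), array([427.44921268, 386.06245472])) (array([314.91748945, 351.86936166]), array([423.2475717 , 436.38623682]))
(0.468, 0.12) (array([308.37172151, 299.40834331]), array([418.90822994, 383.97368832])) (array([306.6581443 , 349.91413966]), array([414.88784914, 434.30185718]))
(0.467, 0.118) (array([312.94733986, 296.76589415]), array([423.38023831, 381.15777738])) (array([311.14039614, 347.2762281 ]), array([419.27076934, 431.4944724 ]))
```

Side view: the plug's underside centre is at about (353.5,291) and the neck at (354.1,298). That puts the neck about 1 mm in -x and 2.7 mm in -y from the plug. I'll correct and lower.

```bash
python3 - <<'E'
from h import *
delta([.4668,.1175,.118],-4.5)
E
```

```text
t 7.53 pos [0.4679 0.1198 0.1655] w 0.0239 F [ 0.3 -0.7 -0.5] xyz cm [-0.09  4.75 -0.24]
 rotvec deg [-0.    0.1  -0.01]
```

step_arm:
  deltas:
    - {"xyz":[-0.1,0,-0.25],"angular":[0,0,0]}
    - {"xyz":[-0.1,1.5,-0.25],"angular":[0,0,0]}
    - {"xyz":[-0.1,2.7,-0.25],"angular":[0,0,0]}
    - {"xyz":[-0.1,3.5,-0.25],"angular":[0,0,0]}
    - {"xyz":[-0.1,4.2,-0.25],"angular":[0,0,0]}
    - {"xyz":[-0.1,4.7,-0.25],"angular":[0,0,0]}
    - {"xyz":[-0.1,4.7,-0.25],"angular":[0,0,0]}

```text
time: 8.4
eef_pos: [0.4665, 0.1165, 0.1184]
tcp_rot: [-0.707, 0.707, -0.028, 0.027]
contact_force: [-0.2, -0.7, -0.4]
width: 0.0236
```

```bash
python3 snap.py side 280 230 420 335 p7; python3 - <<'E'
from h import *
delta([.4668,.1175,.113],-4.5)
E
```

```text
scale 5
t 8.45 pos [0.4667 0.1165 0.1186] w 0.0232 F [ 0.4  0.9 -0.6] xyz cm [0.   0.56 0.1 ]
 rotvec deg [ 0.    0.01 -0.  ]
```

View pics/p7.png

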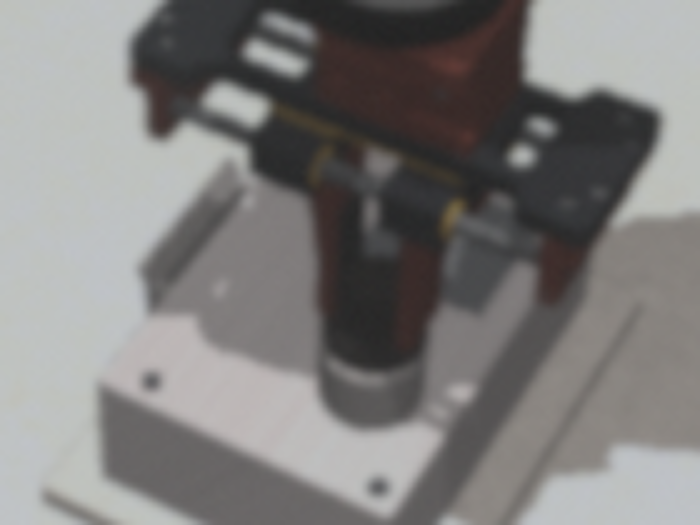

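The plug is in the neck and centred, with the flange just above the rim and no side force. Now to seat it.

step_arm:
  deltas:
    - {"xyz":[0,0.3,0],"angular":[0,0,0]}
    - {"xyz":[0,0.5,0],"angular":[0,0,0]}
    - {"xyz":[0,0.6,0],"angular":[0,0,0]}
    - {"xyz":[0,0.6,0],"angular":[0,0,0]}

```text
time: 8.95
eef_pos: [0.4673, 0.1166, 0.1141]
tcp_rot: [0.707, -0.706, 0.027, -0.028]
contact_force: [-3.2, -2.2, 16.6]
width: 0.0238
```

```bash
python3 snap.py side 310 260 400 330 p8; python3 - <<'E'
from h import *
delta([.4668,.1175,.113],-4.5)
E
```

```text
scale 8
t 9.0 pos [0.4672 0.1166 0.1141] w 0.0233 F [-3.4 -1.1 16.1] xyz cm [-0.05  0.11  0.09]
 rotvec deg [-0.02  0.01  0.08]
```

View pics/p8.png

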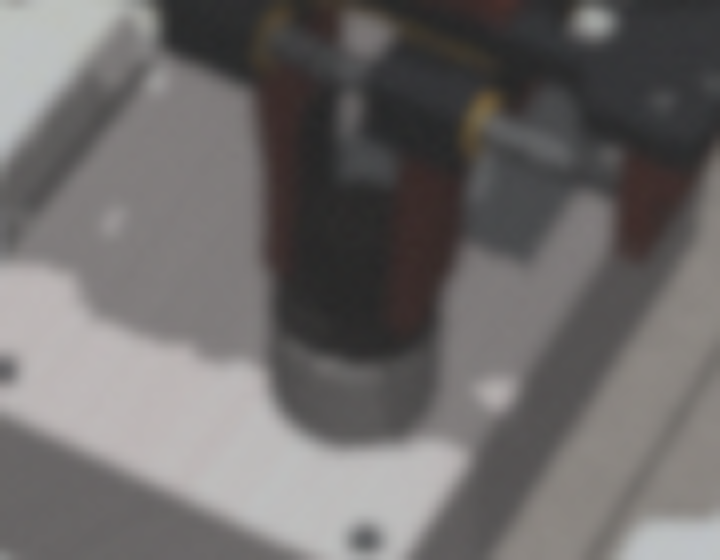

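It's seated: 16 N upward at the expected height. Releasing.

step_arm:
  deltas:
    - {"xyz":[0,0,0],"angular":[0,0,0]}
    - {"xyz":[0,0,0],"angular":[0,0,0]}
    - {"xyz":[0,0,0],"angular":[0,0,0]}
    - {"xyz":[0,0,0],"angular":[0,0,0]}
    - {"xyz":[0,-4,0],"angular":[0,0,0]}
    - {"xyz":[0,-9,0],"angular":[0,0,0]}
    - {"xyz":[0,-14,0],"angular":[0,0,0]}
    - {"xyz":[0,-14,0],"angular":[0,0,0]}
  grip: -1

```text
time: 10.0
eef_pos: [0.469, 0.1171, 0.2564]
tcp_rot: [0.707, -0.706, 0.025, -0.03]
contact_force: [0.2, 0.9, -0.2]
width: 0.0876
```

```bash
python3 snap.py side 310 260 400 330 p9; python3 - <<'E'
from h import *
delta([.466,-.356,.16],-13.5)
E
```

```text
scale 8
t 10.05 pos [0.4675 0.1167 0.2541] w 0.0876 F [-0.3 -0.4 -0.5] xyz cm [  3.51   9.37 -47.15]
 rotvec deg [-0.08  9.01  0.2 ]
```

View pics/p9.png

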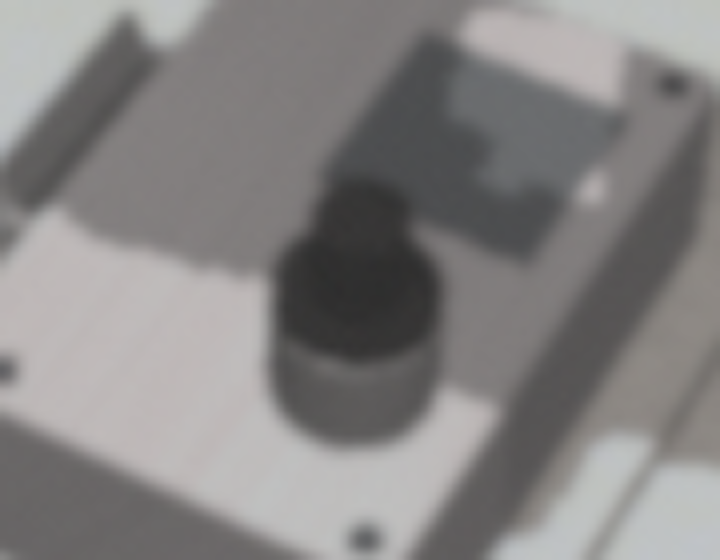

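The plug is seated upright with its flange on the rim, at about (354,303). Before moving I'll re-look at the carrier.

```bash
python3 snap.py side 395 160 455 205 p10;python3 snap.py top 430 290 490 335 p11
```

```text
scale 13
scale 13
```

View pics/p10.png

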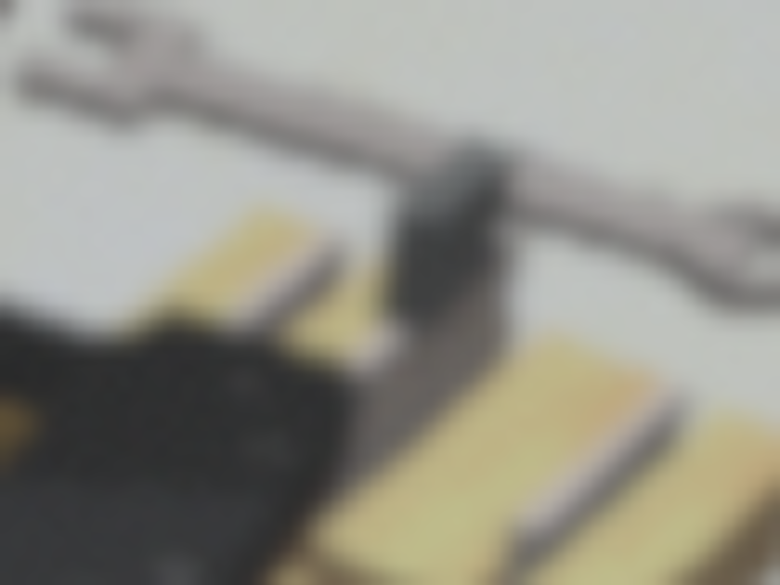

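View pics/p11.png

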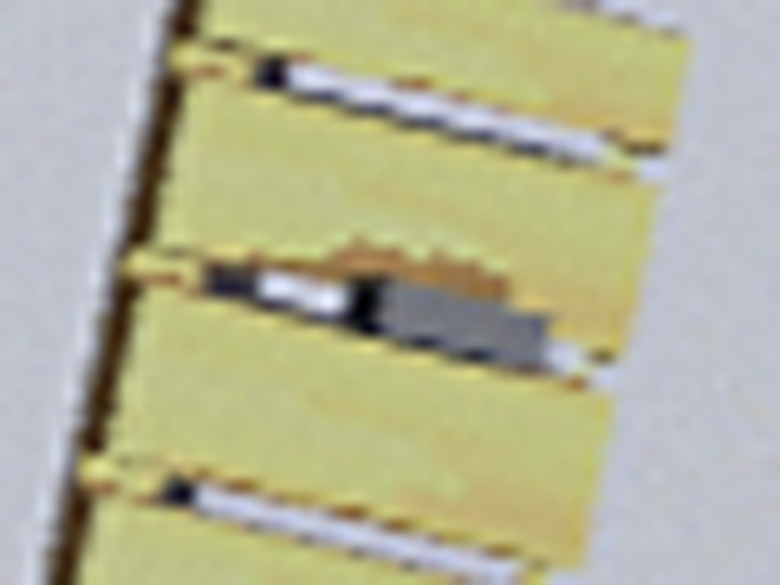

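```bash
python3 - <<'E'
from h import *
t=((465,322.));s=(455,175.)
t=((t[0]+.5)/13-.5+430,(t[1]+.5)/13-.5+290);s=((s[0]+.5)/13-.5+395,(s[1]+.5)/13-.5+160)
print(t,s,tri(s,t),plane("top",t,.092),plane("side",s,.092))
delta([.466,-.356,.16],-13.5)
E
```

```text
(465.3076923076923, 314.3076923076923) (429.53846153846155, 173.0) [ 0.46489453 -0.35302034  0.09216529] [ 0.46720083 -0.35237502  0.092     ] [ 0.46270079 -0.35418555  0.092     ]
t 10.15 pos [0.4659 0.1164 0.2518] w 0.0879 F [ 0.4  0.6 -0.4] xyz cm [  3.72   9.19 -47.09]
 rotvec deg [ 0.03  9.01 -0.08]
```

step_arm:
  deltas:
    - {"xyz":[3.6,9.2,-46.8],"angular":[0,9,0]}
    - {"xyz":[3.6,9.2,-46.8],"angular":[0,9,0]}
    - {"xyz":[3.6,9.2,-46.8],"angular":[0,9,0]}
    - {"xyz":[3.6,9.2,-46.8],"angular":[0,9,0]}
    - {"xyz":[3.6,9.2,-46.8],"angular":[0,9,0]}
    - {"xyz":[3.6,9.2,-46.8],"angular":[0,9,0]}
    - {"xyz":[3.6,9.2,-46.8],"angular":[0,9,0]}
    - {"xyz":[3.6,9.2,-46.8],"angular":[0,9,0]}
    - {"xyz":[3.6,9.2,-46.8],"angular":[0,9,0]}
    - {"xyz":[3.6,9.2,-46.8],"angular":[0,9,0]}

```text
time: 11.4
eef_pos: [0.4649, -0.3517, 0.1591]
tcp_rot: [0.703, -0.701, 0.084, -0.082]
contact_force: [0.5, 0.7, 0.1]
width: 0.0876
```

```bash
python3 snap.py side 370 100 490 220 p12;  python3 - <<'E'
from h import *
delta([.465,-.353,.062],-13.5)
E
```

```text
scale 5
t 11.45 pos [ 0.4653 -0.3514  0.1597] w 0.0875 F [ 0.5 -0.1  0.9] xyz cm [ 0.03  9.77 -0.17]
 rotvec deg [-0.07  0.04 -0.13]
```

View pics/p12.png

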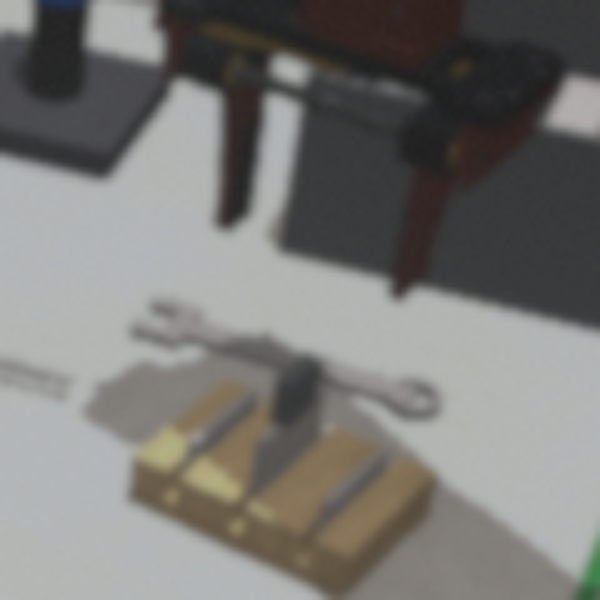

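Side view: the open fingertips straddle the tab, which is at about (429,175). Descending and closing.

step_arm:
  deltas:
    - {"xyz":[0,4,-0.2],"angular":[0,0,0]}
    - {"xyz":[0,7,-0.2],"angular":[0,0,0]}
    - {"xyz":[0,9,-0.2],"angular":[0,0,0]}
    - {"xyz":[0,9.7,-0.2],"angular":[0,0,0]}
    - {"xyz":[0,9.7,-0.2],"angular":[0,0,0]}

```text
time: 12.08
eef_pos: [0.4657, -0.3546, 0.0639]
tcp_rot: [-0.702, 0.702, -0.083, 0.083]
contact_force: [0.5, 0.1, -0.0]
width: 0.0876
```

step_arm:
  deltas:
    - {"xyz":[0,0,0],"angular":[0,0,0]}
    - {"xyz":[0,0,0],"angular":[0,0,0]}
    - {"xyz":[0,0,0],"angular":[0,0,0]}
    - {"xyz":[0,0,0],"angular":[0,0,0]}
    - {"xyz":[0,0,0],"angular":[0,0,0]}
    - {"xyz":[0,0,0],"angular":[0,0,0]}
    - {"xyz":[0,0,0],"angular":[0,0,0]}
    - {"xyz":[0,0,0],"angular":[0,0,0]}
    - {"xyz":[0,0,0],"angular":[0,0,0]}
    - {"xyz":[0,0,0],"angular":[0,0,0]}
  grip: 1

```text
time: 13.32
eef_pos: [0.4648, -0.3546, 0.0635]
tcp_rot: [0.702, -0.702, 0.084, -0.083]
contact_force: [-3.4, -0.5, 2.0]
width: 0.0099
```

```bash
python3 snap.py side 370 100 490 220 p13;  python3 - <<'E'
from h import *
delta([.465,-.353,.062],-13.5)
E
```

```text
scale 5
t 13.38 pos [ 0.4647 -0.3545  0.0635] w 0.0099 F [-3.2  0.2  1.9] xyz cm [-0.01  0.15  0.16]
 rotvec deg [-0.02  0.01 -0.08]
```

View pics/p13.png

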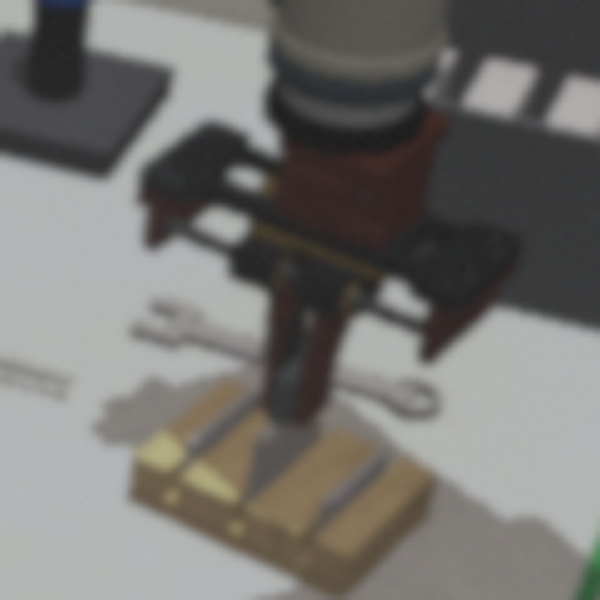

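The tab is gripped at 9.9 mm. Lifting straight out.

step_arm:
  deltas:
    - {"xyz":[0,-1,0],"angular":[0,0,0]}
    - {"xyz":[0,-2,0],"angular":[0,0,0]}
    - {"xyz":[0,-4,0],"angular":[0,0,0]}
    - {"xyz":[0,-8,0],"angular":[0,0,0]}
    - {"xyz":[0,-12.5,0],"angular":[0,0,0]}
    - {"xyz":[0,-12.5,0],"angular":[0,0,0]}

```text
time: 14.12
eef_pos: [0.4684, -0.3568, 0.1937]
tcp_rot: [-0.7, 0.704, -0.08, 0.086]
contact_force: [0.1, -0.2, -1.4]
width: 0.01
```

```bash
python3 snap.py side 370 60 490 180 p14;python3 snap.py top 430 270 510 330 p15;  python3 - <<'E'
from h import *
delta([.5622,.0655,.2],-4.45)
p,_,_=tool();print(proj("side",[p-[0,0,.0515],p]),proj("top",[p-[0,0,.0515],p]))
E
```

```text
scale 5
scale 10
t 14.22 pos [ 0.466  -0.3551  0.1896] w 0.0096 F [-0.   0.3 -1.2] xyz cm [-0.45 -1.08 43.14]
 rotvec deg [ 0.06 -9.03  0.14]
[[430.97525789 157.13712162]
 [434.042647   139.07332125]] [[472.24969363 315.19041151]
 [479.22203453 315.6382442 ]]
```

View pics/p14.png

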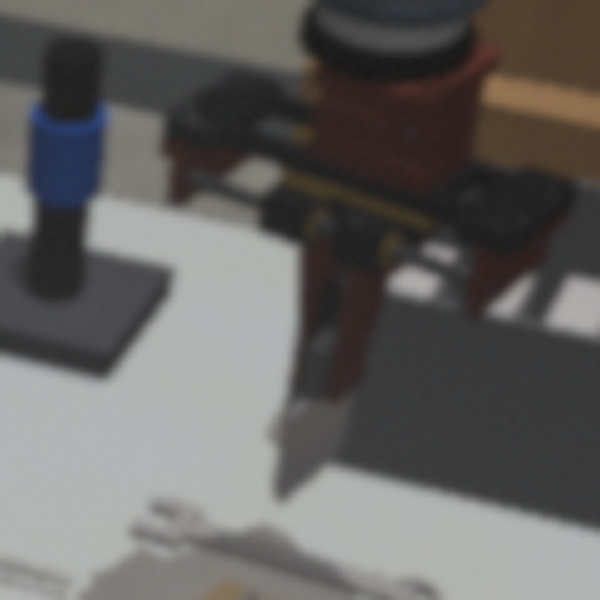

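View pics/p15.png

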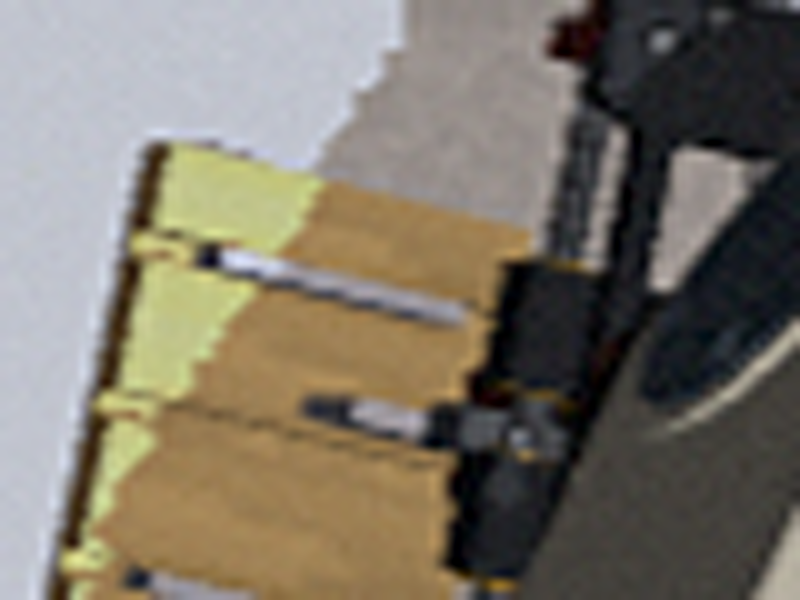

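step_arm:
  deltas:
    - {"xyz":[-0.4,-1,43.1],"angular":[0,-9,0]}
    - {"xyz":[-0.4,-1,43.1],"angular":[0,-9,0]}
    - {"xyz":[-0.4,-1,43.1],"angular":[0,-9,0]}
    - {"xyz":[-0.4,-1,43.1],"angular":[0,-9,0]}
    - {"xyz":[-0.4,-1,43.1],"angular":[0,-9,0]}
    - {"xyz":[-0.4,1,43.1],"angular":[0,-9,0]}
    - {"xyz":[-0.4,2.5,43.1],"angular":[0,-9,0]}
    - {"xyz":[-0.4,2.5,43.1],"angular":[0,-9,0]}
    - {"xyz":[-0.4,2.5,43.1],"angular":[0,-9,0]}
    - {"xyz":[-0.4,2.5,43.1],"angular":[0,-9,0]}

```text
time: 15.48
eef_pos: [0.562, 0.064, 0.1637]
tcp_rot: [-0.706, 0.707, -0.028, 0.028]
contact_force: [0.2, 0.0, -1.0]
width: 0.0098
```

```bash
python3 snap.py side 265 200 385 320 p16;python3 snap.py top 245 230 325 290 p17;  python3 - <<'E'
from h import *
delta([.5622,.0655,.16],-4.45)
E
```

```text
scale 5
scale 10
t 15.57 pos [0.5622 0.0639 0.164 ] w 0.0097 F [-0.7  0.2 -0.6] xyz cm [-0.01  0.4   0.16]
 rotvec deg [ 0.   -0.15  0.03]
```

View pics/p16.png

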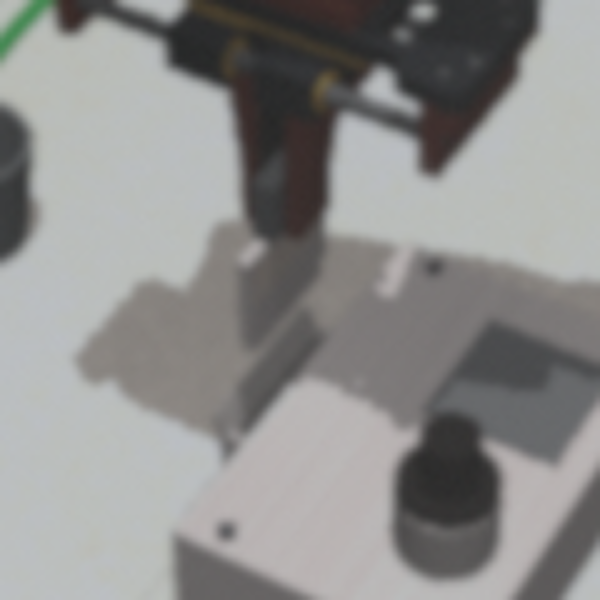

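View pics/p17.png

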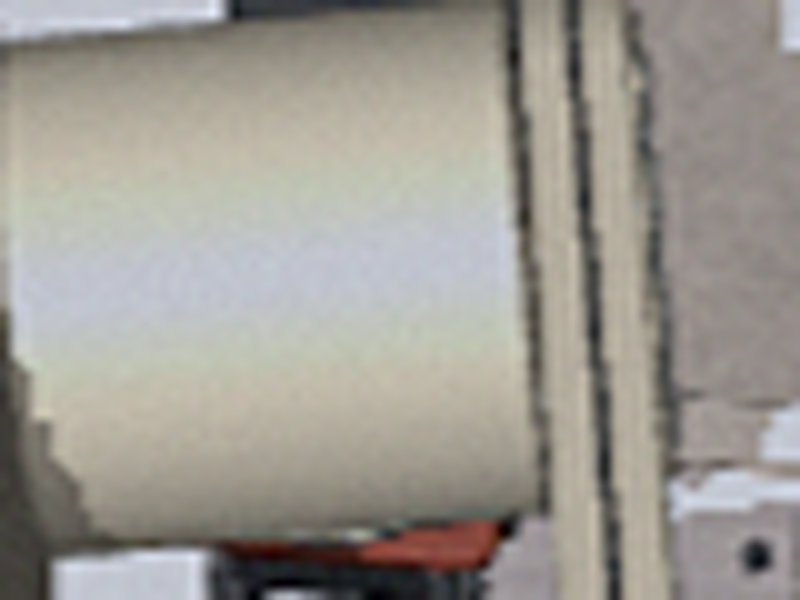

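Top view: the arm hides the slot. Side view: the carrier hangs above and just behind the lip. I'll overlay the predicted model on the side view to measure the offset.

```bash
cat > ov.py <<'E'
from h import *
import sys
# args: name x0 y0 x1 y1 ; carrier dy (mm), housing x y yaw
name=sys.argv[1];b=list(map(int,sys.argv[2:6]));cdy=float(sys.argv[6]);hx,hy,hyaw=map(float,sys.argv[7:10]);cz=float(sys.argv[10]) if len(sys.argv)>10 else .0515
p,Rr,s=tool();X=Rr.as_matrix()[:,0];Zt=Rr.as_matrix()[:,2];U=-Rr.as_matrix()[:,1]
im=r.grab_frame("side")[b[1]:b[3],b[0]:b[2],::-1];k=min(800//im.shape[1],600//im.shape[0])
raw=cv2.resize(im,None,fx=k,fy=k,interpolation=cv2.INTER_CUBIC);o=raw.copy()
def T(W): return (proj("side",W)-b[:2]+.5)*k-.5
def box(x0,x1,y0,y1,z0,z1,f,c):
    P=np.array([f(x,y,z) for x in(x0,x1) for y in(y0,y1) for z in(z0,z1)]);q=T(P)
    for i in range(8):
        for j in(1,2,4):
            if not i&j: cv2.line(o,tuple(q[i].round().astype(int)),tuple(q[i|j].round().astype(int)),c,1,cv2.LINE_AA)
C=p-cz*U
fc=lambda x,y,z:C+(x*X+(y+cdy)*Zt+z*U)/1000
box(-2.5,2.5,-30,30,8,52,fc,(0,255,0));box(-2.5,2.5,-26,26,0,8,fc,(0,255,0));box(-5,5,-15,15,52,80,fc,(0,255,255))
c,sn=np.cos(hyaw),np.sin(hyaw)
fh=lambda x,y,z:np.array([hx+(c*x-sn*y)/1000,hy+(sn*x+c*y)/1000,z/1000])
box(-65,65,-95,95,12,75,fh,(255,0,0));box(74,78,-32,32,47,67,fh,(0,0,255))
q=T(np.array([fh(-30+21*np.cos(a),45+21*np.sin(a),105) for a in np.linspace(0,6.283,40)]))
cv2.polylines(o,[q.round().astype(int)],True,(255,0,255),1,cv2.LINE_AA)
cv2.imwrite(f"pics/{name}_raw.png",raw);cv2.imwrite(f"pics/{name}_ov.png",o);print(k,"tcp",p.round(4))
sl=fh(69.5,0,47);e=sl-p
print("slot",sl.round(4),"t",s["time"],"carrier-slot in housing mm: x",-1000*(e[0]*c+e[1]*sn),"y",-1000*(-e[0]*sn+e[1]*c)+cdy)
E
python3 ov.py c1 295 235 375 295 0 .4928 .0707 -.0776
```

```text
10 tcp [0.5622 0.0639 0.164 ]
slot [0.5621 0.0653 0.047 ] t 15.575 carrier-slot in housing mm: x 0.19074552830449032 y -1.3759216587489222
```

View pics/c1_ov.png

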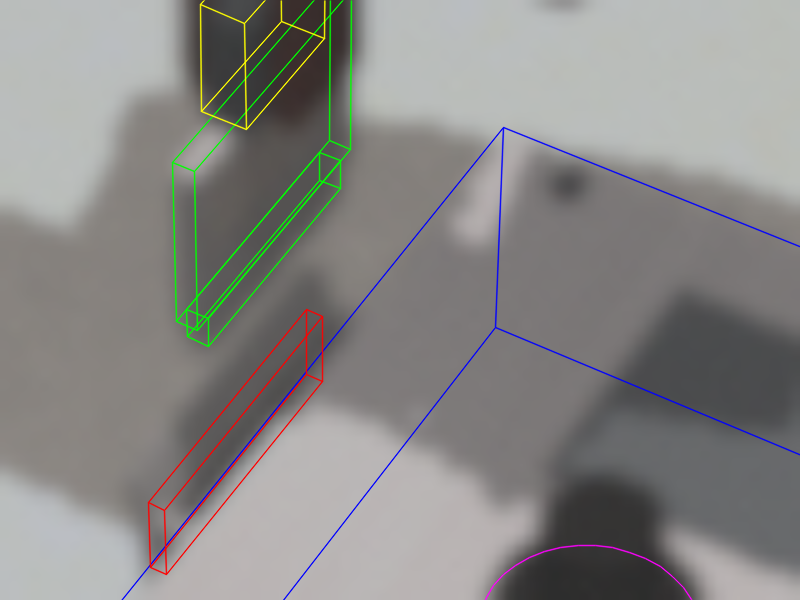

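View pics/c1_raw.png

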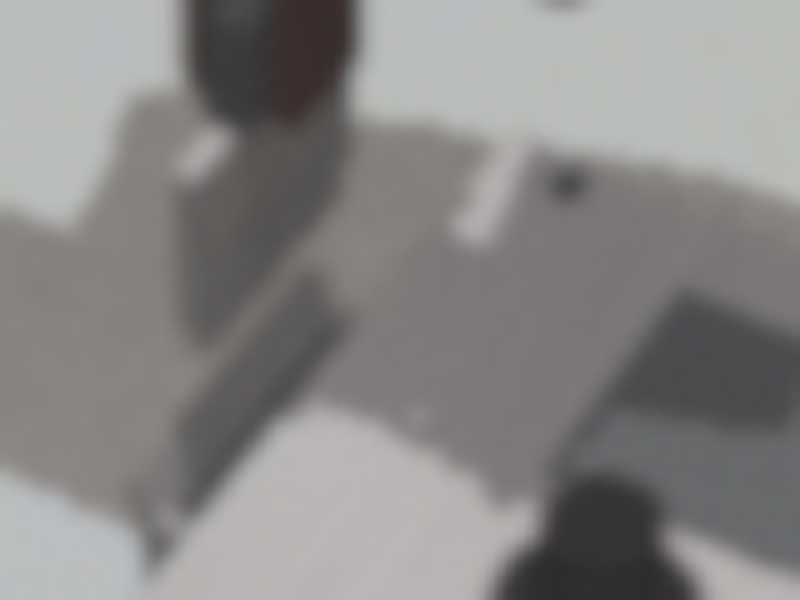

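step_arm:
  deltas:
    - {"xyz":[0.05,1,0],"angular":[0,0,0]}
    - {"xyz":[0.05,2,0],"angular":[0,0,0]}
    - {"xyz":[0.05,2.7,0],"angular":[0,0,0]}
    - {"xyz":[0.05,2.7,0],"angular":[0,0,0]}

```text
time: 16.12
eef_pos: [0.562, 0.0652, 0.1357]
tcp_rot: [-0.706, 0.707, -0.028, 0.027]
contact_force: [0.2, 0.1, -1.1]
width: 0.01
```

```bash
python3 ov.py c2 295 235 375 295 1 .4930 .0705 -.0776
```

```text
10 tcp [0.562  0.0652 0.1357]
slot [0.5623 0.0651 0.047 ] t 16.125 carrier-slot in housing mm: x -0.2983261224117012 y 1.0305108118642339
```

View pics/c2_ov.png

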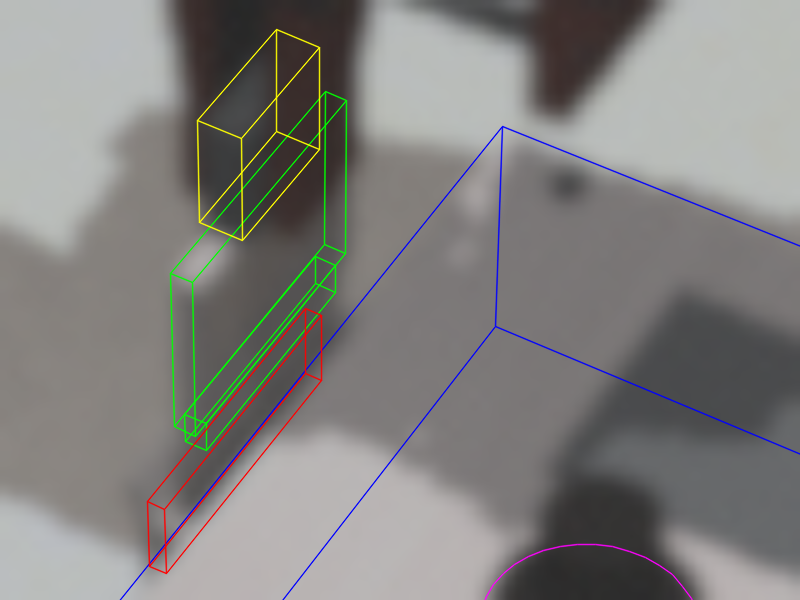

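View pics/c2_raw.png

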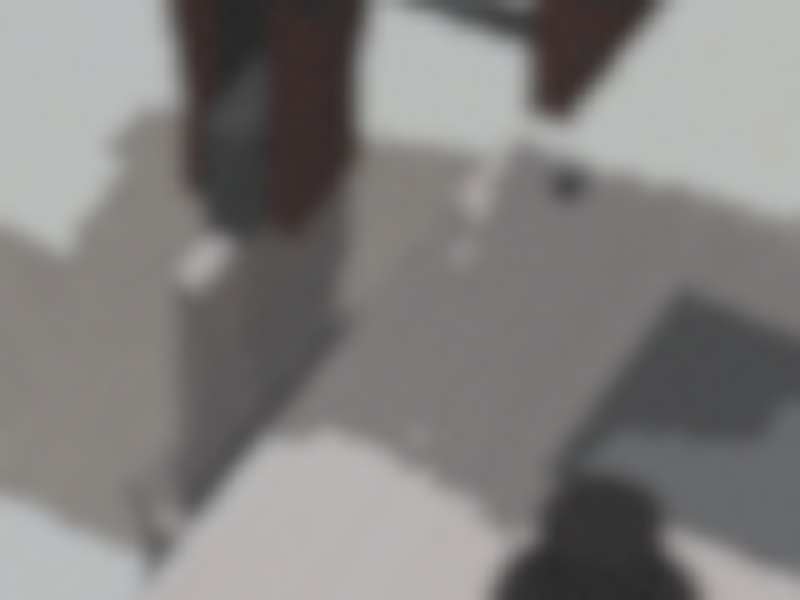

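The side view shows the carrier entering the gap between the flare and the housing face, with offsets of about 1–2 mm at most. I'll keep descending slowly and watch the force.

step_arm:
  deltas:
    - {"xyz":[0,0.5,0],"angular":[0,0,0]}
    - {"xyz":[0,1.0,0],"angular":[0,0,0]}
    - {"xyz":[0,1.3,0],"angular":[0,0,0]}
    - {"xyz":[0,1.3,0],"angular":[0,0,0]}

```text
time: 16.68
eef_pos: [0.5624, 0.0652, 0.1234]
tcp_rot: [-0.707, 0.707, -0.028, 0.027]
contact_force: [0.1, 0.0, -0.1]
width: 0.0096
```

step_arm:
  deltas:
    - {"xyz":[0,0.3,0],"angular":[0,0,0]}
    - {"xyz":[0,0.6,0],"angular":[0,0,0]}
    - {"xyz":[0,0.8,0],"angular":[0,0,0]}
    - {"xyz":[0,0.8,0],"angular":[0,0,0]}

```text
time: 17.18
eef_pos: [0.5625, 0.0652, 0.1155]
tcp_rot: [-0.707, 0.707, -0.028, 0.028]
contact_force: [0.0, 0.3, -0.3]
width: 0.0096
```

```bash
python3 ov.py c3 295 235 375 295 1 .4930 .0705 -.0776; python3 -c "
from h import *
print(tool()[2]['contact_force'],tool()[2]['torque'])"
```

```text
10 tcp [0.5625 0.0652 0.1155]
slot [0.5623 0.0651 0.047 ] t 17.175 carrier-slot in housing mm: x 0.16076080251208 y 1.0923730483884797
[ 0.16051291  0.17297949 -0.94264442] [-0.01318747 -0.04043685  0.03447044]
```

View pics/c3_raw.png

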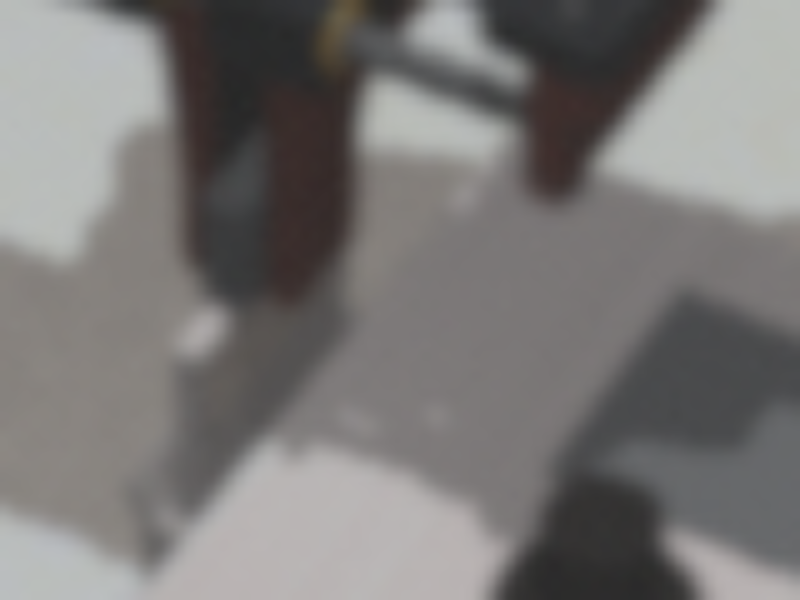

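No contact yet, with the underside at about 64 mm. Next I'll feel for the spring bar, which should start near TCP z of 0.1065.

step_arm:
  deltas:
    - {"xyz":[0,0.3,0],"angular":[0,0,0]}
    - {"xyz":[0,0.6,0],"angular":[0,0,0]}
    - {"xyz":[0,0.9,0],"angular":[0,0,0]}
    - {"xyz":[0,1.1,0],"angular":[0,0,0]}
    - {"xyz":[0,1.1,0],"angular":[0,0,0]}

```text
time: 17.85
eef_pos: [0.5626, 0.0651, 0.1047]
tcp_rot: [-0.707, 0.707, -0.028, 0.028]
contact_force: [-0.9, -2.1, 3.7]
width: 0.0097
```

4.3 N upward matches the spring at 1.8 mm of travel. A small side force of -2 N in y suggests shifting 0.5 mm toward -y while pushing home.

step_arm:
  deltas:
    - {"xyz":[0,0.0,-0.05],"angular":[0,0,0]}
    - {"xyz":[0,0.3,-0.05],"angular":[0,0,0]}
    - {"xyz":[0,0.5,-0.05],"angular":[0,0,0]}
    - {"xyz":[0,0.7,-0.05],"angular":[0,0,0]}
    - {"xyz":[0,0.7,-0.05],"angular":[0,0,0]}

```text
time: 18.48
eef_pos: [0.5627, 0.0649, 0.0985]
tcp_rot: [0.707, -0.706, 0.028, -0.028]
contact_force: [-3.9, -0.6, 11.3]
width: 0.0101
```

step_arm:
  deltas:
    - {"xyz":[-0.05,0.1,0],"angular":[0,0,0]}
    - {"xyz":[-0.05,0.2,0],"angular":[0,0,0]}
    - {"xyz":[-0.05,0.2,0],"angular":[0,0,0]}

```text
time: 18.85
eef_pos: [0.5629, 0.0649, 0.0984]
tcp_rot: [0.707, -0.706, 0.027, -0.028]
contact_force: [-8.7, -0.2, 29.2]
width: 0.0102
```

```bash
python3 ov.py c4 295 235 375 295 1 .4930 .0705 -.0776; python3 snap.py side 240 190 400 310 c4w; python3 -c "
from h import *
s=tool()[2];print(s['contact_force'],s['torque'],s['width'],s['eef_pos'],s['tcp_rot'])"
```

```text
10 tcp [0.5629 0.0649 0.0984]
slot [0.5623 0.0651 0.047 ] t 18.85 carrier-slot in housing mm: x 0.654690571622613 y 0.8468827007056772
scale 5
[-6.48832719 -0.71497939 28.52350132] [-0.13343659  1.68059277  0.01793475] 0.010047107921766737 [0.56289804 0.06490733 0.09835023] [ 0.70669529 -0.70643323  0.02700309 -0.02836687]
```

View pics/c4_ov.png

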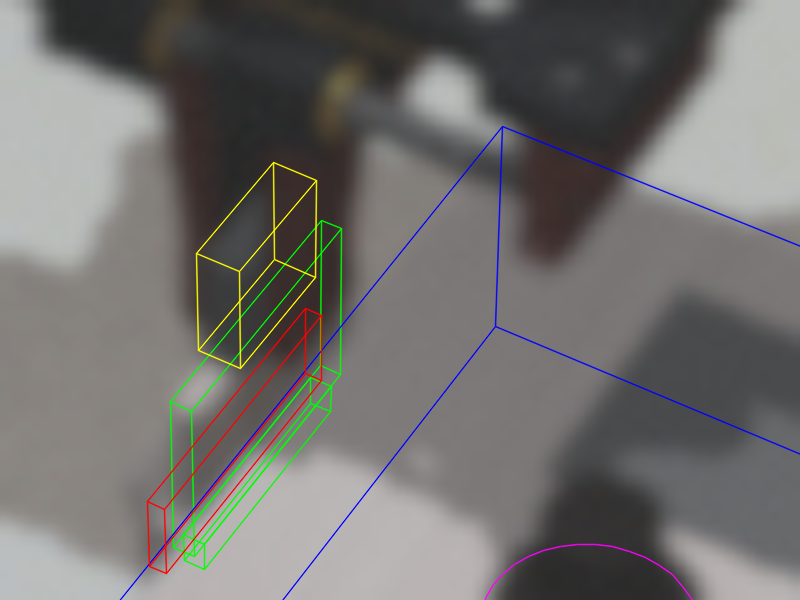

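View pics/c4w.png

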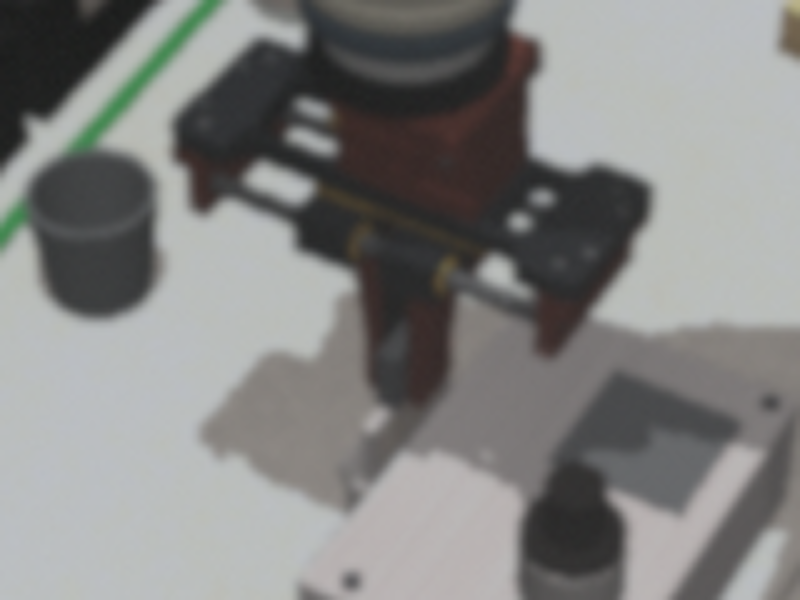

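The stop is solid: z stays at 0.0984 while the force rises to 29 N, exactly at the predicted floor height. I'll back off slightly for a moderate hold and check it's steady.

step_arm:
  deltas:
    - {"xyz":[0,-0.1,0],"angular":[0,0,0]}
    - {"xyz":[0,-0.1,0],"angular":[0,0,0]}
    - {"xyz":[0,-0.1,0],"angular":[0,0,0]}
    - {"xyz":[0,-0.1,0],"angular":[0,0,0]}

```text
time: 19.45
eef_pos: [0.5627, 0.0649, 0.0984]
tcp_rot: [0.707, -0.706, 0.027, -0.028]
contact_force: [-5.9, -0.2, 20.9]
width: 0.0097
```

```bash
python3 - <<'E'
from h import *
for n,t in(("side","plug_flange"),("side","neck_mouth"),("side","carrier")):
  L=r.place_of(n,t);s=r.state();print(t,[(round(d["p"],2),np.round(d["point"],1)) for d in L[:1]],s["time"],s["eef_pos"].round(4),s["contact_force"].round(1),s["width"].round(4))
E
```

```text
Traceback (most recent call last):
AttributeError: 'float' object has no attribute 'round'
```

```bash
python3 - <<'E'
from h import *
s=r.state();print(s["time"],s["eef_pos"],s["contact_force"],s["width"],np.degrees(np.arccos(-tool()[1].as_matrix()[2,1])))
print(r.finish_job())
E
```

```text
19.5 [0.56271983 0.06492205 0.09841093] [-5.01711182 -0.16102935 19.53988507] 0.0100242612973311 0.09025579703034067
the job is handed in; nothing more can be done
None
```

I closed the neck with the rubber plug and let go of it. I then took the carrier from the rack, pushed it down behind the lip until it was home, and handed the job in at 19.5 s while still gripping and pressing it.

**Plug**
- It stopped with 16 N upward force at TCP z = 114.1 mm; I expected 114.7 mm.
- The side view after release showed it upright with its flange on the rim.

**Carrier**
- The spring pushed back with about 4 N partway down, as its stiffness predicts.
- It then met a hard stop at TCP z = 98.4 mm; I expected 98.5 mm.
- At hand-in it was steady under about 20 N of downward push, gripped at 10.0 mm, with the tool 0.1° from vertical.

**Less certain**
- **Camera offset:** the two cameras disagreed by 3–5 mm on the housing's position. I used values between them and checked against the side view and contact forces. The top view of the slot was hidden by the arm.
- **Sideways force:** about 5 N in -x remained on the tool at the end, so the carrier probably leans lightly on the lip.
- **Not confirmed:** my last network check of the plug and carrier stopped on a script error, so those final positions rest on the side view and contact readings. I did not measure the other bench items again; the views showed no contact with them.

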